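Find the full-depth well for a sample tube in a slanted dry block

TASK

Take the violet-capped tube out of the blue stand and put it into the slanted metal block, in the one well where it sinks fully home, almost down to its cap. The other two wells hide spacers for short tubes and look just the same, so feel how deep the tube goes and, if it stops short and stands proud, draw it out and try another well. Leave the red- and white-capped tubes standing in the stand and do not push the other things about.

Things in the scene. Friction and masses are not known exactly. Their poses are not given: they have to be found in the camera images.
- violet_tube: sample tube with a violet cap, 100 mm long; glass 13.6 mm in diameter, cap 17.6 mm in diameter over the top 32 mm. Origin at the centre of its bottom, z along the tube to the cap. 15 to 30 g. It stands in one of the stand's four holes, its bottom 4 mm above the worktop, its cap top 104 mm above it
- red_tube: the same kind of tube with a red cap, in another hole of the stand; stays there
- white_tube: the same kind of tube with a white cap, in another hole of the stand; stays there
- stand: blue tube stand, fixed to the worktop, 50 x 200 mm and 50 mm high (foot 64 x 214 x 4 mm). Origin at the centre of its underside, y along its length, z up. Four holes of 16.6 mm, 46 mm deep, at y = +72, +24, -24, -72 mm; three hold tubes, one is empty; which is which varies
- block: slanted dry block, fixed: white housing about 160 x 200 mm, 85 mm high at the back, aluminium head 60 x 180 mm with three wells in a row. Origin: centre of its underside, z up, y along the row. Face and wells lean 25 degrees from vertical to its own -x (the robot's side): outward axis of the wells (-0.423, 0, 0.906) in its frame. Nothing of it rises above the plane of its face
- well0_mouth (a point): centre of the mouth of well 0 on the block's slanted face, at y = +52 mm in the block's frame; axes as the block's. Bore 16.6 mm with a 4 mm chamfer, 52 mm from the next. Of the three wells one is 62 mm deep, two only 32 mm because of spacers inside; which varies and is not told
- well1_mouth (a point): centre of the mouth of well 1 on the block's slanted face, at y = +0 mm in the block's frame; axes as the block's. Bore 16.6 mm with a 4 mm chamfer, 52 mm from the next. Of the three wells one is 62 mm deep, two only 32 mm because of spacers inside; which varies and is not told
- well2_mouth (a point): centre of the mouth of well 2 on the block's slanted face, at y = -52 mm in the block's frame; axes as the block's. Bore 16.6 mm with a 4 mm chamfer, 52 mm from the next. Of the three wells one is 62 mm deep, two only 32 mm because of spacers inside; which varies and is not told
- well0_home (a point): point on the axis of well 0, 62 mm below its mouth: where the tube's bottom lies when home, if this is the full-depth well
- well1_home (a point): point on the axis of well 1, 62 mm below its mouth: where the tube's bottom lies when home, if this is the full-depth well
- well2_home (a point): point on the axis of well 2, 62 mm below its mouth: where the tube's bottom lies when home, if this is the full-depth well
- vial_green: bystander: small glass vial with a grey cap and a green band, 43 mm wide, 98 mm high; origin at its bottom
- carton_purple: bystander: upright medicine carton, red and violet, 36 x 67 x 88 mm; origin at its bottom
- carton_flat: bystander: flat white medicine carton with blue edge, 54 x 89 x 22 mm, lying; origin at its bottom
Things that resemble listed ones, but are neither listed nor needed, are in the scene too. There is more than one size of the stand; the job needs the smaller.

How it is judged:
By the outcome, as a careful person would: the job done as asked, in the order asked, and still so for the second after the job is handed in, with the robot touching nothing.
It also fails if it takes over 64 s, if anything falls off the work surface, if the arm or the gripper's body presses on something with over 40 N, if the wrist force passes 120 N, or if a joint passes its speed limit or range.

ROBOT

A 7-joint arm with a two-finger parallel gripper is mounted at the origin on a cart in front of the work surface, level with it; the furniture and walls round the work are solid. World frame = base frame: x ahead of the robot, y to its left, z up, the work surface at z = 0. Lengths are in m, angles in rad, forces in N, time in s.
With the tool pointing down it reaches from about 0.35 to 0.9 m from the base axis. Payload 8.1 kg.
Tool frame: the origin (TCP) lies on the centre line of the jaws, within the pads' length; the fingertips stand 11 mm ahead of it and the grasp point (between the pads) lies 8 mm behind it (arm.nose_length is the distance from the TCP to the fingertips, in m); z points along the fingers, y is the line along which they close (so a half turn about z gives the same grasp; the last joint's range is limited). The gripper opens to 92 mm and grips with 3 to 60 N. Pads are 19 mm wide; open, the fingers measure 130 mm over their backs; the gripper's body (75 mm by 190 mm) begins 47 mm behind the grasp point.
Start: joints at [-1.347, 0.434, 0.025, 1.573, -0.012, 1.134, -0.075], TCP at [0.201, 0.592, 0.214] pointing down, gripper open.
Joint ranges: [-2.62, 2.62], [-0.44, 2.09], [-1.27, 1.32], [0.08, 2.57], [-1.32, 4.46], [0.12, 2], [-2.74, 2.74]. Speed limits (rad/s): [2.22, 2.22, 3.01, 3.01, 3.14, 3.14, 3.14].

INTERFACE

Orientations are given as a rotation vector (axis times angle).
In Python, from cell import arm gives the robot as it stands.
- The arm moves only by the tool jog_arm, never from a script. Its argument "moves" is a list of rows, each a list of 4 numbers: the shift along the tool's x, y, z in m, then the turn about the tool's z in rad. In form: [[tx, ty, tz, spin], ...]. A call has 1 to 20 rows; each row is the pose to reach, as a shift and turn from the pose commanded when the call began, along the tool's axes at that moment; what a row does not reach only later rows make up. A row lasts 1/8 s, in which the tool goes at most 62.5 mm and 10.7 degrees, less where a joint would pass 70% of its speed; a pose out of reach is approached as far as the arm can. A call with a gripper value outside its range is refused whole. "hand" is the finger opening in m, from 0 to 0.0918, set as the call begins (left out, the last holds). The fingers move at their own pace and stop on an object; "newtons" is the grip in N (left out, the last holds). Time passes only in rows, so rows that repeat a pose let the fingers close. It gives the time, the measured TCP pose, the force, the opening and the grip force at its end, in the units of the state.
- arm.observe(): the state, without advancing time (a new reading comes with each control period).
- arm.get_image(name): name is "side" or "top" or "wrist"; returns a dict with "color" (384x512x3 uint8, red, green, blue), "z_map" (384x512 float32, m along the optical axis (not along the pixel's ray), 0 where there is no reading), "fx", "fy", "cx", "cy" (pixels), "rvec" (rotation vector, rad) and "tvec" (3), from world to camera coordinates, as OpenCV has them. Camera axes: x right, y down, z forward; pixel columns grow to the right and rows downward; lengths in m; the calibration is good to about 2 mm. A picture is of the moment at which its call begins.
- arm.sign_off(): hands the job in; it is judged then, once.
The state is a dict: "clock": time; "joints": joint angles; "dq": joint speeds; "joint_efforts": joint torques, N m; "position": TCP position; "ee_rot": TCP orientation; "force": force on the tool from outside, world axes, zero at the start; "ft_torque": the same for the moment, N m; "width": opening from 0.0 (shut) to 1.0 (fully open); "gripper_force": force on a finger pad.
Only numpy, scipy, OpenCV 4.12 (cv2) and the standard library are available. Lean on these libraries where they do the work, as an engineer would, in place of code of your own. Each camera call takes 0.05 s, during which the arm holds its last target. There are 200 camera calls.

## Working session

There is one attempt and no reset: what is moved stays moved. The work goes in short steps, Python scripts to look and compute and a tool call to move; the robot and the scene stay as the last step left them, time stands still between calls to the robot, and variables do not carry over. Pictures are saved under pics/ and viewed, at most 10 in all, crops included, and the job is handed in when it is done.

Besides the shell and the picture viewer there is one more tool, called as name(argument=value, ...) on one line, values as JSON. jog_arm: Moves the arm, as the interface text tells. Its arguments: {"type":"object","properties":{"moves":{"type":"array"},"hand":{"type":"number"},"newtons":{"type":"number"}},"required":["moves"]}

```bash
ls; mkdir -p pics; cat > h.py <<'E'
import numpy as np,cv2,pickle
from scipy.spatial.transform import Rotation as R
def grab(arm,n,tag):
    d=arm.get_image(n); pickle.dump(d,open(f'{tag}.pkl','wb')); return d
def load(t): return pickle.load(open(f'{t}.pkl','rb'))
def pts(d):
    z=d['z_map'];v,u=np.mgrid[:z.shape[0],:z.shape[1]]
    c=np.stack([(u-d['cx'])/d['fx']*z,(v-d['cy'])/d['fy']*z,z],-1)
    M=R.from_rotvec(np.ravel(d['rvec'])).as_matrix()
    return (c-np.ravel(d['tvec']))@M
def ray(d,u,v):
    M=R.from_rotvec(np.ravel(d['rvec'])).as_matrix()
    r=M.T@np.array([(u-d['cx'])/d['fx'],(v-d['cy'])/d['fy'],1]);o=-M.T@np.ravel(d['tvec'])
    return o,r/np.linalg.norm(r)
def onz(d,u,v,z):
    o,r=ray(d,u,v);return o+r*(z-o[2])/r[2]
def tri(*os):
    A=np.zeros((3,3));b=np.zeros(3)
    for o,r in os:
        P=np.eye(3)-np.outer(r,r);A+=P;b+=P@o
    x=np.linalg.solve(A,b);return x,[np.linalg.norm((np.eye(3)-np.outer(r,r))@(x-o)) for o,r in os]
E
python3 - <<'E'
from cell import arm
from h import *
print(arm.observe())
ims=[]
for n in("side","top"):
    d=grab(arm,n,n+'0');ims.append(d['color']);print(n,d['fx'],ray(d,256,192))
d=grab(arm,'wrist','wrist0')
cv2.imwrite('pics/a.png',cv2.resize(np.vstack(ims),None,fx=.78,fy=.78)[:,:,::-1])
cv2.imwrite('pics/top.png',cv2.resize(ims[1],None,fx=1.5,fy=1.5)[:,:,::-1])
cv2.imwrite('pics/side.png',cv2.resize(ims[0],None,fx=1.5,fy=1.5)[:,:,::-1])
E
```

```text
pics
{'clock': 0.0, 'joints': array([-1.34661254,  0.43521795,  0.02498506,  1.57407517, -0.01158194,
        1.13400078, -0.07511656]), 'dq': array([-4.98416088e-04, -1.59778089e-04, -1.24926597e-03,  3.96041850e-04,
        6.07599590e-05, -2.09296697e-05, -8.93745839e-04]), 'joint_efforts': array([ 1.82084977e-04, -6.67866540e+01,  9.85033549e-01, -3.14459324e+01,
       -6.05765311e-02,  4.31178685e-02,  1.99489473e-04]), 'position': array([0.20052501, 0.59140894, 0.21325674]), 'ee_rot': array([-5.11153479e-01, -3.09963661e+00,  2.44081659e-03]), 'force': array([ 0.10445016,  0.18402879, -0.27863184]), 'ft_torque': array([0.02341257, 0.04096075, 0.05379366]), 'gripper_force': 0.0, 'width': 0.9998180676368575}
side 408.0552330543438 (array([ 0.08835586, -0.91312124,  1.06006095]), array([ 0.32326641,  0.67364491, -0.66460617]))
top 430.56565901705295 (array([0.34728262, 0.09258073, 1.64254239]), array([ 0.14133371,  0.0094898 , -0.98991653]))
```

View pics/top.png

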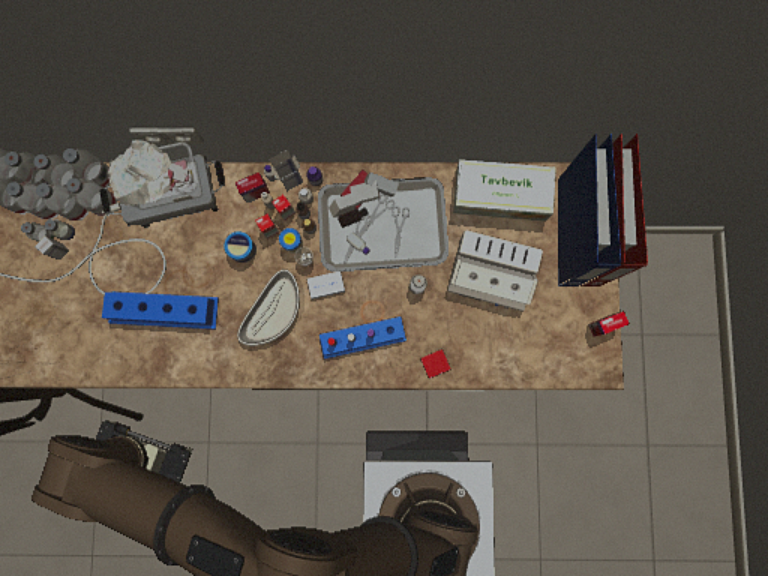

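View pics/side.png

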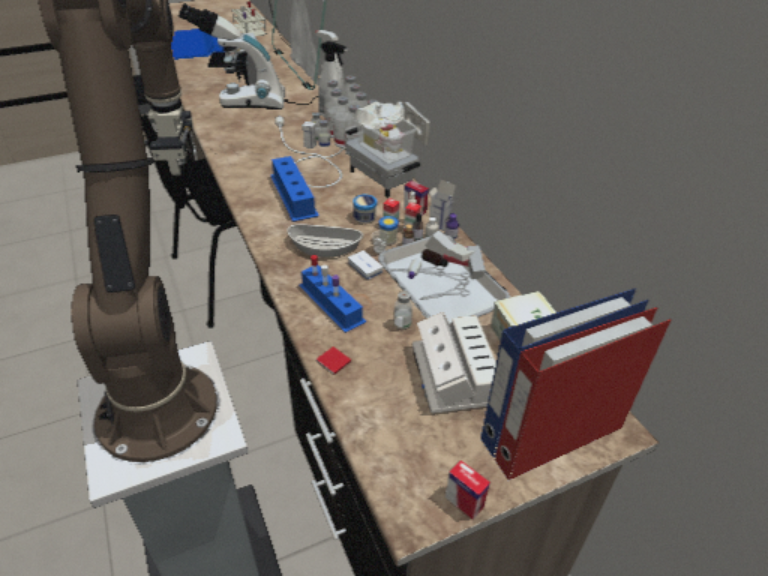

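The top view (1.5x) shows two blue stands. The one at (160,310) is large and empty. The one at (362,338) is smaller and holds red (331,342), white (350,338) and violet (370,334) caps, with its right-hand hole (391,330) empty, so it's the one meant. A violet-capped tube also lies in the tray at (358,245), which isn't it. The block's wells are at (473,277), (494,281) and (516,287). Next I'll measure, with one enlarged crop.

```bash
python3 - <<'E'
from h import *
t,s=load('top0'),load('side0')
pt,ps=pts(t),pts(s)
def blobs(d,lo,hi,box,amin=6):
    h=cv2.cvtColor(d['color'],cv2.COLOR_RGB2HSV);m=cv2.inRange(h,lo,hi)
    k=np.zeros_like(m);x0,y0,x1,y1=box;k[y0:y1,x0:x1]=m[y0:y1,x0:x1]
    n,l,st,c=cv2.connectedComponentsWithStats(k)
    return [(c[i],st[i],l==i) for i in range(1,n) if st[i,4]>=amin]
for nm,d,P,bx in(('top',t,pt,(205,205,280,240)),('side',s,ps,(195,165,245,222))):
    for c,(lo,hi) in dict(violet=((122,50,30),(165,255,255)),red=((0,120,60),(8,255,255)),blue=((100,140,40),(121,255,255))).items():
        for b in blobs(d,lo,hi,bx): print(nm,c,b[0].round(1),b[1],np.median(P[b[2]],0).round(4),'zmax',P[b[2]][:,2].max().round(4))
# stand top rect from depth in top
m=(abs(pt[...,2]-.05)<.008);k=np.zeros_like(m);k[200:245,205:285]=m[200:245,205:285]
q=pt[k][:,:2].astype(np.float32);print('standrect',len(q),cv2.minAreaRect(q),np.median(pt[k][:,2]))
# block face plane
k=np.zeros(m.shape,bool);k[160:210,295:362]=True
for (u,v) in[(315,185),(329,187.5),(344,191.3)]:
    print('wellpix',pt[int(v)-6:int(v)+9:2,int(u)].round(3).tolist())
a=t['color'][145:250,200:370];b=s['color'][160:285,190:340]
cv2.imwrite('pics/c.png',np.vstack([cv2.resize(a,(600,371),interpolation=2)[:, :],np.pad(cv2.resize(b,(260,217),interpolation=2),((0,0),(0,340),(0,0)))])[:,:,::-1])
a=cv2.resize(b,(720,600),interpolation=2);cv2.imwrite('pics/d.png',a[:,:,::-1])
E
```

```text
top violet [246.7 221.8] [245 219   5   6  21] [0.4588 0.1393 0.1017] zmax 0.1077
top red [220.3 227.5] [219 226   4   4  11] [0.4399 0.2356 0.1015] zmax 0.1095
top blue [241.9 224.6] [213 211  58  28 818] [0.4519 0.1591 0.0483] zmax 1.6425
side violet [223.4 186.4] [221 183   5   8  29] [0.461  0.1373 0.0978] zmax 0.1056
side blue [221.6 200.1] [200 177  44  44 800] [0.4486 0.1263 0.0441] zmax 1.0601
standrect 630 ((0.45589351654052734, 0.16383951902389526), (0.05017528310418129, 0.20005011558532715), 12.825379371643066) 0.04945419321624071
wellpix [[0.615, -0.106, 0.106], [0.609, -0.107, 0.099], [0.606, -0.11, 0.074], [0.598, -0.109, 0.076], [0.587, -0.107, 0.094], [0.581, -0.107, 0.088], [0.574, -0.107, 0.087], [0.576, -0.116, 0.021]]
wellpix [[0.607, -0.156, 0.108], [0.6, -0.156, 0.108], [0.593, -0.156, 0.107], [0.594, -0.164, 0.055], [0.583, -0.16, 0.076], [0.574, -0.158, 0.09], [0.566, -0.158, 0.089], [0.559, -0.158, 0.087]]
wellpix [[0.592, -0.208, 0.113], [0.586, -0.209, 0.107], [0.579, -0.21, 0.101], [0.576, -0.216, 0.072], [0.566, -0.212, 0.09], [0.559, -0.212, 0.089], [0.552, -0.212, 0.089], [0.545, -0.213, 0.085]]
```

View pics/c.png

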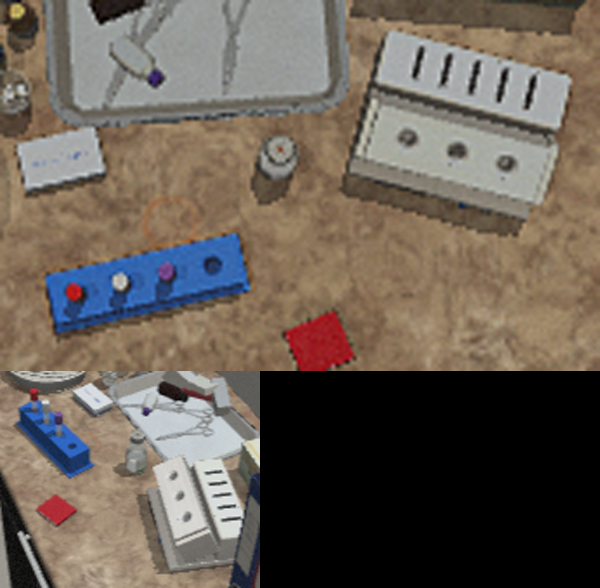

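View pics/d.png

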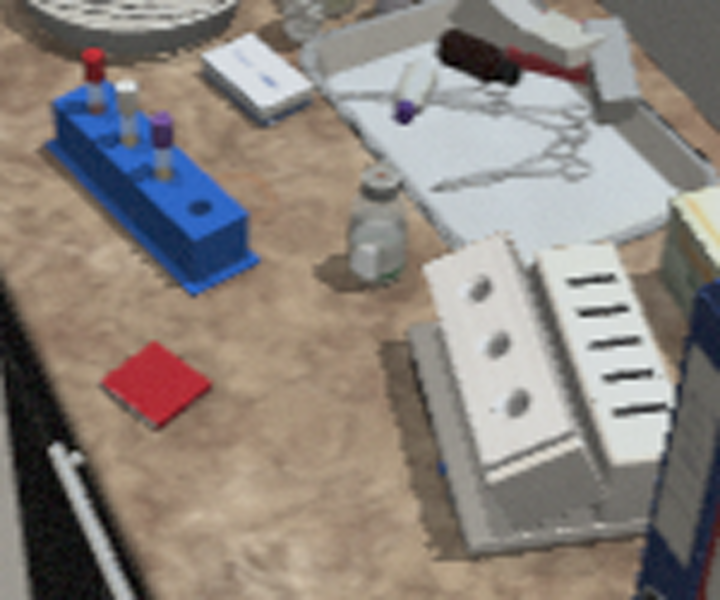

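The crop settles it. The smaller 200 mm stand (measured rectangle 50x200 mm, top at 0.049) holds the upright violet cap, third from the left, with the empty hole to its right. The vial and cartons are clear of it. Jogging keeps the tool vertical, so the tube has to pivot in the grip about the closing axis. Next I'll work out the move to a hover.

```bash
cat >> h.py <<'E'
def rel(o,target,yaw=None):
    """row (tx,ty,tz,spin) from state o to TCP target; yaw = world angle of closing line (tool y), mod pi"""
    M=R.from_rotvec(o['ee_rot']).as_matrix();t=M.T@(np.array(target)-o['position'])
    y=np.arctan2(M[1,1],M[0,1]);s=[]
    if yaw is not None:
        for k in(-1,0,1,2):  # tool z down: spin + => world yaw -
            sp=-(yaw+k*np.pi-y);s.append(((sp+np.pi)%(2*np.pi)-np.pi).round(3))
    return t.round(4),sorted(set(s)),'yaw_y',y.round(3)
E
python3 - <<'E'
from cell import arm
from h import *
o=arm.observe();w=load('wrist0')
C,r=ray(w,256,192);M=R.from_rotvec(o['ee_rot']).as_matrix()
print('cam in tool',M.T@(C-o['position']),M.T@r,w['fx'])
sy=np.radians(12.8)
print('across stand',rel(o,[.41,.13,.27],sy),'M',M.round(3).tolist())
E
```

```text
cam in tool [ 7.35564972e-02 -1.06999926e-04 -1.70197174e-01] [-0.259408    0.00545816  0.9657524 ] 278.8075972632069
across stand (array([-0.3466, -0.3699, -0.0561]), [np.float64(-2.121), np.float64(1.02)], 'yaw_y', np.float64(1.244)) M [[-0.947, 0.321, -0.0], [0.321, 0.947, -0.001], [-0.0, -0.001, -1.0]]
```

jog_arm(moves=[[-0.39, -0.344, -0.057, 1.02], [-0.39, -0.344, -0.057, 1.02], [-0.39, -0.344, -0.057, 1.02], [-0.39, -0.344, -0.057, 1.02], [-0.39, -0.344, -0.057, 1.02], [-0.39, -0.344, -0.057, 1.02], [-0.39, -0.344, -0.057, 1.02], [-0.39, -0.344, -0.057, 1.02], [-0.39, -0.344, -0.057, 1.02], [-0.39, -0.344, -0.057, 1.02], [-0.39, -0.344, -0.057, 1.02], [-0.39, -0.344, -0.057, 1.02], [-0.39, -0.344, -0.057, 1.02], [-0.39, -0.344, -0.057, 1.02]], hand=0.06)

```text
clock: 1.9
position: [0.4593, 0.1413, 0.271]
ee_rot: [-1.958, -2.456, 0.0]
force: [-0.1, -0.4, 0.1]
width: 0.656
gripper_force: 0.0
```

```bash
python3 - <<'E'
from cell import arm
from h import *
d=grab(arm,'wrist','w1');o=arm.observe();P=pts(d)
h=cv2.cvtColor(d['color'],cv2.COLOR_RGB2HSV);m=cv2.inRange(h,(125,60,40),(165,255,255))
n,l,st,c=cv2.connectedComponentsWithStats(m)
for i in range(1,n):
    if st[i,4]>80:
        k=l==i;top=k&(P[...,2]>P[k][:,2].max()-.006);e=cv2.minEnclosingCircle(np.argwhere(top)[:,::-1].astype(np.float32))
        print(c[i].round(1),st[i],'top',np.median(P[top],0).round(4),P[top].min(0).round(4),P[top].max(0).round(4),e, onz(d,*e[0],.104).round(4))
print(o['position'],o['joints'].round(2))
cv2.imwrite('pics/w1.png',d['color'][:,:,::-1])
E
```

```text
[255.6 176.9] [250 170  13  15 165] top [0.4605 0.1427 0.1036] [0.4527 0.1342 0.0999] [0.4684 0.1502 0.1058] ((255.66000366210938, 177.76666259765625), 6.7988786697387695) [0.4604 0.1427 0.104 ]
[393.8 188.7] [388 183  13  12 103] top [0.6736 0.1577 0.0316] [0.6666 0.1492 0.0283] [0.682  0.1651 0.0343] ((394.827880859375, 189.0737762451172), 5.254510402679443) [0.633  0.1673 0.104 ]
[0.45943132 0.14120804 0.27100355] [-0.82  0.14  0.48  1.85 -0.07  1.16 -0.09]
```

View pics/w1.png

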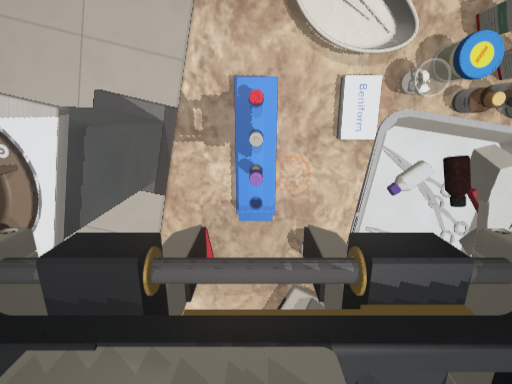

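The wrist view shows the violet cap at (256,177), with white at (256,139) and red at (256,97). The stand's hole row runs vertically in the picture. The cap centre is (0.4605, 0.1425) with its top at 0.104, which agrees with the top and side depth maps.

jog_arm(moves=[[0.0005, 0.0014, 0.06, 0], [0.0005, 0.0014, 0.11, 0], [0.0005, 0.0014, 0.15, 0], [0.0005, 0.0014, 0.175, 0], [0.0005, 0.0014, 0.186, 0], [0.0005, 0.0014, 0.186, 0], [0.0005, 0.0014, 0.186, 0]])

```text
clock: 2.82
position: [0.4616, 0.142, 0.086]
ee_rot: [1.959, 2.455, 0.002]
force: [-0.2, -0.3, 0.2]
width: 0.651
gripper_force: 0.0
```

jog_arm(moves=[[0, 0, 0, 0], [0, 0, 0, 0], [0, 0, 0, 0], [0, 0, 0, 0], [0, 0, 0, 0], [0, 0, 0, 0]], hand=0.0, newtons=15)

```text
clock: 3.58
position: [0.4608, 0.1417, 0.085]
ee_rot: [1.959, 2.456, 0.0]
force: [0.5, -0.8, 0.6]
width: 0.182
gripper_force: 15.0
```

Gripped: the opening is about 17 mm, which matches the cap. I'll lift the tube and measure the block from the saved top and side views.

jog_arm(moves=[[0, 0, -0.02, 0], [0, 0, -0.05, 0], [0, 0, -0.1, 0], [0, 0, -0.14, 0], [0, 0, -0.15, 0], [0, 0, -0.15, 0]])

```text
clock: 4.32
position: [0.4608, 0.1418, 0.235]
ee_rot: [-1.959, -2.456, -0.001]
force: [0.3, -0.1, -0.6]
width: 0.178
gripper_force: 15.0
```

```bash
python3 - <<'E'
from h import *
def wells(d,bx,thr):
    x0,y0,x1,y1=bx;g=cv2.cvtColor(d['color'],cv2.COLOR_RGB2GRAY);S=8
    a=cv2.resize(g[y0:y1,x0:x1],None,fx=S,fy=S,interpolation=cv2.INTER_CUBIC)
    m=(a<thr).astype(np.uint8);n,l,st,c=cv2.connectedComponentsWithStats(m)
    return [((c[i]+.5)/S-.5+[x0,y0],st[i,2:5]/[S,S,S*S]) for i in range(1,n) if 8*64<st[i,4]<60*64 and min(st[i,:2])>0]
t,s=load('top0'),load('side0')
for thr in(110,130,150):
  print('top',thr,[(c.round(1),z.round(1)) for c,z in wells(t,(306,176,352,200),thr)])
  print('side',thr,[(c.round(1),z.round(1)) for c,z in wells(s,(282,212,304,250),thr)])
for d,bx,nm in((t,(303,172,358,204),'top'),(s,(278,210,312,262),'side')):
    P=pts(d)[bx[1]:bx[3],bx[0]:bx[2]].reshape(-1,3);P=P[(P[:,2]>.05)&(P[:,2]<.12)]
    rng=np.random.default_rng(0);best=None
    for _ in range(3000):
        q=P[rng.choice(len(P),3,False)];n=np.cross(q[1]-q[0],q[2]-q[0]);L=np.linalg.norm(n)
        if L<1e-6: continue
        n/=L;n*=np.sign(n[2])
        if not(.85<n[2]<.95 and n[0]<0):continue
        k=abs((P-q[0])@n)<.0025
        if best is None or k.sum()>best.sum():best=k
    Q=P[best];c=Q.mean(0);n=np.linalg.svd(Q-c)[2][2];n*=np.sign(n[2]);print(nm,len(P),len(Q),'c',c.round(4),'n',n.round(3),'tilt',np.degrees(np.arccos(n[2])).round(1),'yaw',np.degrees(np.arctan2(-n[1],-n[0])).round(1), 'ext',Q.min(0).round(3),Q.max(0).round(3))
E
```

```text
top 110 [(array([315.2, 183.6]), array([ 5.4,  4.5, 16.1])), (array([329.1, 187.2]), array([ 5.4,  4.2, 17.4])), (array([343.1, 190.8]), array([ 5.2,  4.2, 15.4]))]
side 110 [(array([301.8, 220.4]), array([ 4.2, 12.1, 24.2]))]
top 130 [(array([315.1, 183.6]), array([ 5.9,  5.1, 22. ])), (array([329.1, 187.2]), array([ 5.9,  4.8, 21.5])), (array([343.1, 190.8]), array([ 5.9,  4.8, 21. ])), (array([334.6, 198.8]), array([8. , 1.9, 8. ]))]
side 130 [(array([301.6, 220.5]), array([ 5.1, 13.9, 33.1])), (array([289.9, 220.1]), array([3.6, 4. , 9. ])), (array([293.7, 231.7]), array([3.6, 3.9, 9.8])), (array([297.7, 243.8]), array([ 3.8,  4.5, 11.5]))]
top 150 [(array([315.1, 183.6]), array([ 6.5,  5.9, 27.5])), (array([329.1, 187.3]), array([ 6.2,  5.4, 26.8])), (array([343.1, 190.9]), array([ 6.5,  5.2, 26.4]))]
side 150 [(array([289.9, 220.1]), array([ 4.2,  4.6, 13. ])), (array([293.6, 231.6]), array([ 4.4,  5. , 14.9])), (array([297.6, 243.7]), array([ 4.5,  5.4, 16.9]))]
top 1327 460 c [ 0.5837 -0.1601  0.097 ] n [-0.417  0.104  0.903] tilt 25.4 yaw -14.0 ext [ 0.538 -0.256  0.082] [ 0.636 -0.063  0.111]
side 1372 604 c [ 0.5817 -0.1632  0.0976] n [-0.396  0.104  0.912] tilt 24.2 yaw -14.7 ext [ 0.532 -0.261  0.083] [ 0.63  -0.061  0.111]
```

The face plane agrees in both views: tilt 25°, yaw about -14°, centre height about 0.097. Next I'll triangulate the well mouths.

```bash
python3 - <<'E'
from h import *
from cell import arm
t,s=load('top0'),load('side0')
tw=[(315.1,183.6),(329.1,187.3),(343.1,190.9)];sw=[(289.9,220.1),(293.6,231.6),(297.6,243.7)]
yaw=np.radians(-14.2);n=np.array([-.4226*np.cos(yaw),-.4226*np.sin(yaw),.9063])
def pl(d,p,c):
    o,r=ray(d,*p);return o+r*(n@(c-o))/(n@r)
for a,b in zip(tw,sw):
    print(pl(t,a,np.array([.5837,-.1601,.097])).round(4),pl(s,b,np.array([.5817,-.1632,.0976])).round(4),[np.round(x,4) for x in tri(ray(t,*a),ray(s,*b))])
print('y axis',-np.sin(yaw),np.cos(yaw),'n',n)
o=arm.observe()
for y in(yaw+np.pi/2,): print(rel(o,[.5,-.15,.27],y))
E
```

```text
[ 0.5993 -0.1069  0.098 ] [ 0.5999 -0.1104  0.0998] [array([ 0.6005, -0.1075,  0.0965]), array([0.001, 0.001])]
[ 0.5859 -0.1573  0.0977] [ 0.5866 -0.1602  0.0995] [array([ 0.587 , -0.1579,  0.0968]), array([0.001, 0.001])]
[ 0.5729 -0.2076  0.0976] [ 0.5736 -0.2098  0.0993] [array([ 0.5738, -0.2081,  0.0971]), array([0.0009, 0.0009])]
y axis 0.24530738587880255 0.9694453498951389 n [-0.4096876  0.1036669  0.9063   ]
(array([-0.2932, -0.0266, -0.0352]), [np.float64(-1.099), np.float64(2.043)], 'yaw_y', np.float64(0.224))
```

Well mouths: w0 (0.600,-0.108), w1 (0.587,-0.158) and w2 (0.574,-0.208), all at z≈0.097 with 52 mm spacing as given. I'll go over w1 with the closing line along the row.

jog_arm(moves=[[-0.03, 0.005, 0, -0.1], [-0.07, 0.012, 0, -0.25], [-0.12, 0.02, 0, -0.4], [-0.17, 0.03, 0, -0.55], [-0.22, 0.04, 0, -0.7], [-0.27, 0.048, 0, -0.85], [-0.3, 0.053, 0, -1.0], [-0.315, 0.056, 0, -1.06], [-0.3205, 0.0564, 0, -1.099], [-0.3205, 0.0564, 0, -1.099], [-0.3205, 0.0564, 0, -1.099], [-0.3205, 0.0564, 0, -1.099]], newtons=20)

```text
clock: 5.82
position: [0.5868, -0.1577, 0.2346]
ee_rot: [-0.388, -3.117, -0.0]
force: [0.0, 0.1, -0.1]
width: 0.18
gripper_force: 20.0
```

```bash
python3 - <<'E'
from cell import arm
from h import *
d=grab(arm,'wrist','w2');o=arm.observe();s=grab(arm,'side','s2')
print(o['position'],o['joints'].round(2),rel(o,[.587,-.1582,.17],1.323),o['force'])
cv2.imwrite('pics/w2.png',np.hstack([cv2.resize(d['color'][60:384,80:432],None,fx=1.1,fy=1.1),cv2.resize(s['color'][110:260,230:360],(309,356))])[:,:,::-1])
E
```

```text
[ 0.5868772  -0.15771399  0.23481472] [-0.13  0.4   0.43  1.61 -0.18  1.16  1.67] (array([-0.0003, -0.0005,  0.0648]), [np.float64(-3.141), np.float64(0.0)], 'yaw_y', np.float64(1.323)) [-0.61440069  0.61866356 -0.21268932]
```

View pics/w2.png

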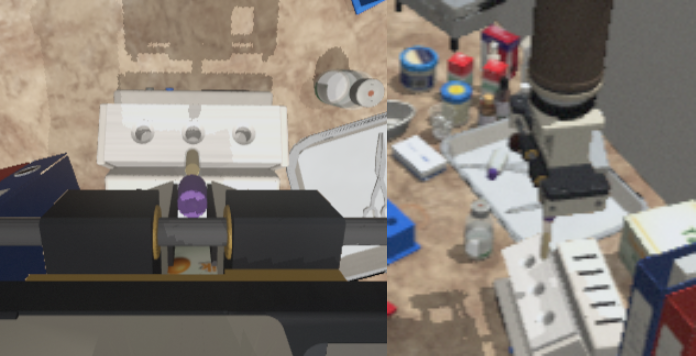

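The wrist crop shows the three wells at (144,135), (193,135) and (243,135), with the tube hanging in column 193, in line with the middle well. I'll cross-check the mouth positions from this view.

```bash
python3 - <<'E'
from h import *
d=load('w2');g=cv2.cvtColor(d['color'],cv2.COLOR_RGB2GRAY)[170:196,195:320];S=8
a=cv2.resize(g,None,fx=S,fy=S,interpolation=cv2.INTER_CUBIC)
for thr in(110,140):
  n,l,st,c=cv2.connectedComponentsWithStats((a<thr).astype(np.uint8))
  for i in range(1,n):
    if 15*64<st[i,4]<300*64:
        p=(c[i]+.5)/S-.5+[195,170];q=(l==i)
        print(thr,p.round(1),st[i,2:5]/[8,8,64],onz(d,*p,.0975).round(4))
t=load('top0')
for p in[(315.1,183.6),(329.1,187.3),(343.1,190.9)]: print(onz(t,*p,.0975).round(4))
E
```

```text
140 [207.2 181.5] [13.5      10.875    60.734375] [ 0.5704 -0.2086  0.0975]
140 [255.2 181.6] [13.875     9.125    90.640625] [ 0.5839 -0.156   0.0975]
140 [303. 182.] [13.5      10.125    50.734375] [ 0.5976 -0.1037  0.0975]
[ 0.5994 -0.1069  0.0975]
[ 0.586  -0.1574  0.0975]
[ 0.573  -0.2076  0.0975]
```

jog_arm(moves=[[0.001, 0, 0.02, 0], [0.001, 0, 0.04, 0], [0.001, 0, 0.05, 0], [0.001, 0, 0.055, 0], [0.001, 0, 0.059, 0], [0.001, 0, 0.062, 0], [0.001, 0, 0.062, 0]])

```text
clock: 6.8
position: [0.5903, -0.1595, 0.1781]
ee_rot: [0.387, 3.107, -0.001]
force: [0.0, -0.0, 25.7]
width: 0.175
gripper_force: 20.0
```

jog_arm(moves=[[0.001, 0, -0.004, 0], [0.001, 0, -0.004, 0], [0.001, 0, -0.004, 0]])

```text
clock: 7.18
position: [0.5848, -0.1576, 0.1767]
ee_rot: [-0.388, -3.117, -0.0]
force: [-0.0, 0.1, -0.9]
width: 0.181
gripper_force: 20.0
```

```bash
python3 - <<'E'
from cell import arm
from h import *
d=grab(arm,'wrist','w3');s=grab(arm,'side','s3');o=arm.observe()
print(o['position'],o['force'],o['ee_rot'])
cv2.imwrite('pics/w3.png',np.hstack([cv2.resize(d['color'][150:290,190:320],(372,400),interpolation=2),cv2.resize(s['color'][180:270,260:345],(378,400),interpolation=2)])[:,:,::-1])
E
```

```text
[ 0.58474546 -0.15764493  0.17657142] [-0.65044833 -0.44946822  0.11651475] [-3.88223193e-01 -3.11662009e+00 -7.25171489e-05]
```

View pics/w3.png

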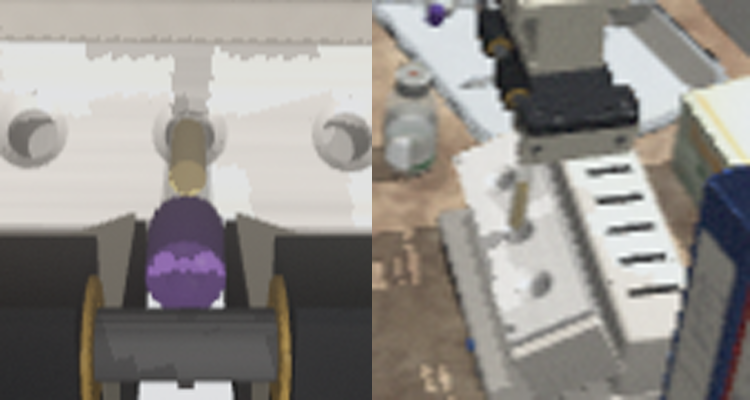

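The wrist crop shows the tube at (188,120) sitting in the middle mouth, which spans about (155-225, 103-165). The tube is still vertical. Now I'll pivot it about its tip with a softer grip.

jog_arm(moves=[[-0.001, 0, 0.002, 0], [0.002, 0, 0.003, 0], [0.006, 0, 0.0035, 0], [0.01, 0, 0.004, 0], [0.0145, 0, 0.0045, 0], [0.0185, 0, 0.005, 0], [0.0185, 0, 0.005, 0]], newtons=8)

```text
clock: 8.15
position: [0.5668, -0.1531, 0.1721]
ee_rot: [0.388, 3.117, 0.0]
force: [-0.1, -0.4, 0.1]
width: 0.185
gripper_force: 8.0
```

```bash
cat > look.py <<'E'
import sys
from cell import arm
from h import *
tag=sys.argv[1]
s=grab(arm,'side','s'+tag);d=grab(arm,'wrist','w'+tag);o=arm.observe()
print(o['position'].round(4),o['force'].round(1),o['clock'])
for nm,im in(('side',s),('wrist',d)):
    P=pts(im);h=cv2.cvtColor(im['color'],cv2.COLOR_RGB2HSV);m=cv2.inRange(h,(125,60,30),(165,255,255))>0
    m&=(abs(P[...,0]-o['position'][0])<.06)&(abs(P[...,1]-o['position'][1])<.05)
    Q=P[m]
    if len(Q)>8:
        c=Q.mean(0);u,sv,v=np.linalg.svd(Q-c);print(nm,'violet n',len(Q),'c',c.round(4),'top z',np.percentile(Q[:,2],98).round(4),'min',Q.min(0).round(3),'max',Q.max(0).round(3))
cv2.imwrite(f'pics/l{tag}.png',np.hstack([cv2.resize(d['color'][150:290,190:320],(372,400),interpolation=2),cv2.resize(s['color'][180:270,260:345],(378,400),interpolation=2)])[:,:,::-1])
E
python3 look.py 4
```

```text
[ 0.5672 -0.1532  0.1721] [ 0.2 -0.3 -0.7] 8.25
wrist violet n 833 c [ 0.563  -0.1521  0.1929] top z 0.1967 min [ 0.537 -0.161  0.173] max [ 0.574 -0.143  0.263]
```

View pics/l4.png

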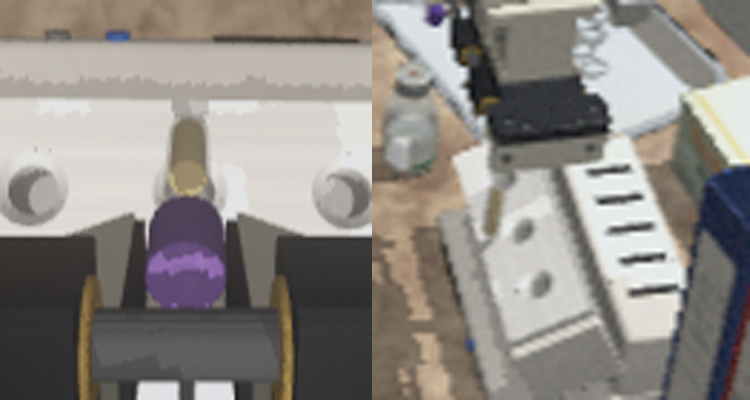

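The tube stayed vertical and slid out over the chamfer, because the tip wasn't deep enough. I'll measure the tube in the hand (axis and tip) and the mouth ring from the wrist depth.

```bash
python3 - <<'E'
from h import *
yaw=np.radians(-14.2);bx=np.array([np.cos(yaw),np.sin(yaw)])
for tag,pos in(('w3',(.5848,-.1576)),('w4',(.5672,-.1532))):
    d=load(tag);P=pts(d);u=190+int(188*130/372)
    print(tag,'col',u,'(row, block-x rel to TCP mm, z mm, rgb)')
    print([(v,*( np.round(1e3*np.array([(P[v,u,:2]-pos)@bx,P[v,u,2]]),0).astype(int)),) for v in range(180,262,2)])
d=load('w4');g=cv2.cvtColor(d['color'],cv2.COLOR_RGB2GRAY);P=pts(d)
print('w4 face col 225',[(v,P[v,225].round(4).tolist()) for v in (190,200,225)])
cv2.imwrite('pics/z.png',np.hstack([cv2.resize(load(t)['color'][178:236,195:315],(397,192),interpolation=2) for t in('w3','w4')])[:,:,::-1])
E
```

```text
w3 col 255 (row, block-x rel to TCP mm, z mm, rgb)
[(180, np.int64(-16), np.int64(90)), (182, np.int64(-15), np.int64(93)), (184, np.int64(-13), np.int64(91)), (186, np.int64(-11), np.int64(90)), (188, np.int64(-9), np.int64(90)), (190, np.int64(-11), np.int64(109)), (192, np.int64(-11), np.int64(115)), (194, np.int64(-11), np.int64(120)), (196, np.int64(-11), np.int64(125)), (198, np.int64(-10), np.int64(130)), (200, np.int64(-10), np.int64(134)), (202, np.int64(-10), np.int64(140)), (204, np.int64(-10), np.int64(146)), (206, np.int64(-10), np.int64(149)), (208, np.int64(-9), np.int64(152)), (210, np.int64(-9), np.int64(157)), (212, np.int64(-9), np.int64(160)), (214, np.int64(-9), np.int64(164)), (216, np.int64(-9), np.int64(169)), (218, np.int64(-11), np.int64(177)), (220, np.int64(-10), np.int64(179)), (222, np.int64(-10), np.int64(183)), (224, np.int64(-10), np.int64(186)), (226, np.int64(-10), np.int64(189)), (228, np.int64(-9), np.int64(191)), (230, np.int64(-9), np.int64(194)), (232, np.int64(-9), np.int64(196)), (234, np.int64(-9), np.int64(200)), (236, np.int64(-8), np.int6
[... 1389 characters left out ...]
4(186)), (230, np.int64(-10), np.int64(190)), (232, np.int64(-9), np.int64(192)), (234, np.int64(-9), np.int64(193)), (236, np.int64(-8), np.int64(195)), (238, np.int64(-7), np.int64(195)), (240, np.int64(-5), np.int64(195)), (242, np.int64(-4), np.int64(194)), (244, np.int64(-2), np.int64(194)), (246, np.int64(0), np.int64(192)), (248, np.int64(1), np.int64(192)), (250, np.int64(2), np.int64(193)), (252, np.int64(3), np.int64(194)), (254, np.int64(4), np.int64(194)), (256, np.int64(5), np.int64(194)), (258, np.int64(-31), np.int64(263)), (260, np.int64(-31), np.int64(265))]
w4 face col 225 [(190, [0.5535, -0.1785, 0.0872]), (200, [0.5617, -0.1803, 0.0919]), (225, [0.5828, -0.1855, 0.1005])]
```

The cap top reads z≈0.198 against the TCP at 0.1766, so the tube slipped up 2.5 mm. The tube leans slightly, its tip about 4 mm robotward of the TCP, so it landed on the lower chamfer shelf. I'll re-enter about 6 mm further uphill.

jog_arm(moves=[[-0.002, 0, -0.015, 0], [-0.015, 0, -0.015, 0], [-0.025, 0, -0.015, 0], [-0.025, 0, -0.015, 0], [-0.025, 0, -0.009, 0], [-0.025, 0, -0.004, 0], [-0.025, 0, 0.0, 0], [-0.025, 0, 0.003, 0], [-0.025, 0, 0.003, 0]], newtons=10)

```text
clock: 9.38
position: [0.5929, -0.1598, 0.1709]
ee_rot: [0.388, 3.113, 0.0]
force: [0.6, -0.3, 13.8]
width: 0.181
gripper_force: 10.0
```

jog_arm(moves=[[0, 0, -0.002, 0], [-0.002, 0, -0.002, 0], [-0.002, 0, 0, 0], [-0.002, 0, 0.001, 0], [-0.002, 0, 0.001, 0]])

```text
clock: 10.0
position: [0.5948, -0.1603, 0.1695]
ee_rot: [0.388, 3.114, -0.0]
force: [0.4, 1.3, 12.4]
width: 0.186
gripper_force: 10.0
```

jog_arm(moves=[[0.003, 0, 0.0, 0], [0.006, 0, 0.0, 0], [0.009, 0, 0.0003, 0], [0.012, 0, 0.0007, 0], [0.015, 0, 0.0012, 0], [0.018, 0, 0.0018, 0], [0.018, 0, 0.0018, 0]])

```text
clock: 10.88
position: [0.5761, -0.1554, 0.1665]
ee_rot: [0.388, 3.117, 0.0]
force: [-1.4, 0.8, 6.9]
width: 0.184
gripper_force: 10.0
```

```bash
cat > axis.py <<'E'
import sys
from cell import arm
from h import *
yaw=np.radians(-14.2);bx=np.array([np.cos(yaw),np.sin(yaw)])
d=grab(arm,'wrist',sys.argv[1]);o=arm.observe();P=pts(d);X=(P[...,:2]-o['position'][:2])@bx*1e3;Z=P[...,2]*1e3
print(o['position'].round(4),o['force'].round(1),o['clock'])
for u in(254,255,256): 
    r=[(v,int(round(X[v,u])),int(round(Z[v,u]))) for v in range(184,262,3)]
    if u==255: print(r)
h=cv2.cvtColor(d['color'],cv2.COLOR_RGB2HSV);m=cv2.inRange(h,(125,60,30),(165,255,255))>0
m[:,:240]=0;m[:,272:]=0
Q=np.c_[X[m],Z[m]];k=(Q[:,1]>Z[m].max()-500)
print('cap rows',np.argwhere(m)[:,0].min(),np.argwhere(m)[:,0].max(),'top z',np.percentile(Q[:,1],[50,90,97]).round(1))
E
python3 axis.py w5
```

```text
[ 0.5761 -0.1555  0.1665] [-0.1  0.8  7.1] 10.925
[(184, -14, 88), (187, -12, 89), (190, -9, 90), (193, -7, 91), (196, -4, 91), (199, -1, 91), (202, 7, 76), (205, 16, 56), (208, 1, 112), (211, -1, 125), (214, -3, 137), (217, -4, 147), (220, -5, 155), (223, -6, 164), (226, -10, 179), (229, -11, 185), (232, -11, 192), (235, -12, 197), (238, -11, 200), (241, -9, 197), (244, -7, 198), (247, -5, 197), (250, -3, 198), (253, -2, 199), (256, -1, 200), (259, -31, 259)]
cap rows 232 257 top z [198.6 199.8 256.2]
```

It's pivoting: the tube now leans about 8-9° with its tip held in the well. I'll continue the arc to 25°.

jog_arm(moves=[[0.003, 0, 0.0004, 0], [0.006, 0, 0.001, 0], [0.009, 0, 0.0016, 0], [0.012, 0, 0.0024, 0], [0.015, 0, 0.0034, 0], [0.018, 0, 0.0045, 0], [0.02, 0, 0.0055, 0], [0.02, 0, 0.0055, 0]])

```text
clock: 11.92
position: [0.5563, -0.1505, 0.1607]
ee_rot: [-0.388, -3.117, -0.0]
force: [0.5, -0.3, 0.1]
width: 0.186
gripper_force: 10.0
```

```bash
python3 axis.py w6
```

```text
[ 0.5564 -0.1505  0.1607] [ 0.4  0.4 -0.3] 11.975
[(184, 0, 20), (187, 4, 18), (190, 7, 21), (193, 11, 19), (196, 15, 20), (199, 18, 20), (202, 2, 85), (205, 4, 86), (208, 7, 88), (211, 9, 90), (214, 3, 114), (217, 0, 130), (220, -2, 141), (223, -4, 153), (226, -9, 172), (229, -11, 180), (232, -12, 186), (235, -13, 192), (238, -10, 192), (241, -9, 192), (244, -8, 193), (247, -5, 192), (250, -3, 191), (253, -2, 193), (256, -2, 195), (259, -31, 253)]
cap rows 232 257 top z [192.9 194.3 250.4]
```

The tip crept out again, but the tube now leans about 10°, so it can enter deeper. I'll re-enter along the well axis.

jog_arm(moves=[[0, 0, -0.015, 0], [-0.01, 0, -0.015, 0], [-0.0137, 0, -0.0125, 0], [-0.0137, 0, -0.0125, 0], [-0.016, 0, -0.007, 0], [-0.019, 0, -0.001, 0], [-0.0213, 0, 0.003, 0], [-0.0213, 0, 0.004, 0], [-0.0213, 0, 0.004, 0]], newtons=12)

```text
clock: 13.1
position: [0.5782, -0.156, 0.1583]
ee_rot: [0.388, 3.115, 0.001]
force: [-2.7, 0.8, 15.4]
width: 0.185
gripper_force: 12.0
```

```bash
python3 axis.py w7; python3 -c "
from h import *
d=load('w7');cv2.imwrite('pics/w7.png',cv2.resize(d['color'][165:265,190:320],(780,600),interpolation=2)[:,:,::-1])"
```

```text
[ 0.5781 -0.156   0.1583] [-3.3  1.8 15.9] 13.15
[(184, -16, 87), (187, -14, 90), (190, -11, 90), (193, -9, 91), (196, -6, 92), (199, -3, 91), (202, 3, 79), (205, 14, 57), (208, 0, 107), (211, -2, 121), (214, -5, 134), (217, -6, 146), (220, -8, 156), (223, -13, 174), (226, -14, 182), (229, -16, 189), (232, -16, 194), (235, -16, 198), (238, -14, 198), (241, -13, 199), (244, -11, 197), (247, -8, 196), (250, -7, 197), (253, -6, 198), (256, -5, 199), (259, -31, 251)]
cap rows 231 257 top z [198.1 199.4 247.9]
```

View pics/w7.png

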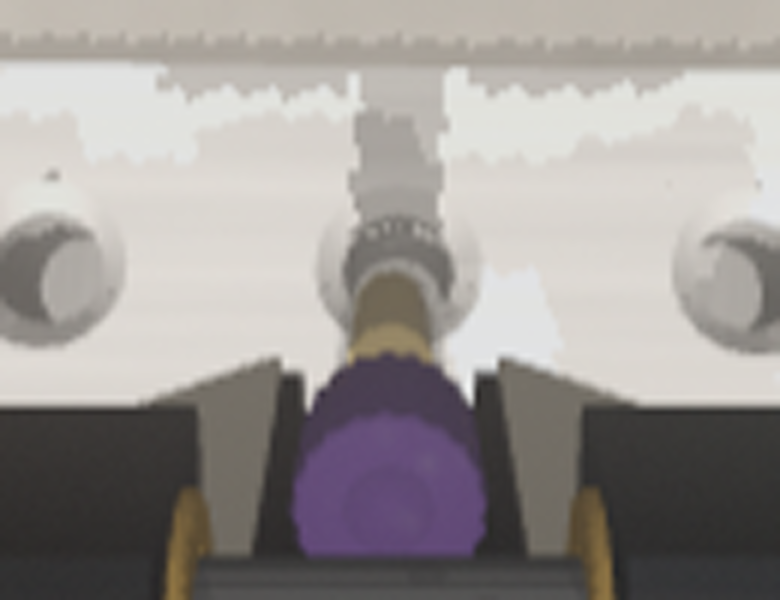

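The crop shows the middle mouth ring centred at (400,268) and the tube's round tip at (392,268). The tip sits on the uphill chamfer, about 5-6 mm too far from the robot. I'll shift it robotward and feed it along the axis.

jog_arm(moves=[[0.002, 0, -0.005, 0], [0.006, 0, -0.005, 0], [0.006, 0, 0.0, 0], [0.005, 0, 0.004, 0], [0.003, 0, 0.008, 0], [0.001, 0, 0.012, 0], [0.001, 0, 0.012, 0]])

```text
clock: 14.02
position: [0.5782, -0.156, 0.1464]
ee_rot: [0.388, 3.113, -0.0]
force: [-1.0, 0.6, 14.8]
width: 0.19
gripper_force: 12.0
```

```bash
python3 axis.py w8; python3 -c "
from h import *
d=load('w8');cv2.imwrite('pics/w8.png',cv2.resize(d['color'][165:265,190:320],(780,600),interpolation=2)[:,:,::-1])"
```

```text
[ 0.5781 -0.1559  0.1464] [-0.9  0.5 14.4] 14.075
[(184, -19, 87), (187, -16, 87), (190, -14, 88), (193, -12, 90), (196, -9, 90), (199, -7, 92), (202, -7, 100), (205, -8, 111), (208, -9, 121), (211, -10, 130), (214, -10, 139), (217, -11, 146), (220, -12, 154), (223, -12, 160), (226, -15, 171), (229, -16, 177), (232, -16, 182), (235, -16, 187), (238, -17, 191), (241, -16, 192), (244, -15, 194), (247, -13, 194), (250, -11, 192), (253, -9, 191), (256, -8, 193), (259, -31, 238)]
cap rows 230 257 top z [192.6 193.9 236.2]
```

The tube slipped up in the grip and sits on the lower rim (its tip works out about 6 mm low), so chamfer-pivoting is unreliable. Instead I'll lean the tube by drawing its lower end against the fixed stand's far side wall, level with the gap between the free holes. After that it can go into the wells already at 25°. First, raise and travel.

jog_arm(moves=[[0, 0, -0.03, 0], [0, 0, -0.07, 0], [0.01, 0.02, -0.09, 0], [0.03, 0.06, -0.091, -0.1], [0.055, 0.11, -0.091, -0.2], [0.08, 0.16, -0.091, -0.3], [0.11, 0.21, -0.091, -0.4], [0.125, 0.24, -0.091, -0.45], [0.133, 0.258, -0.091, -0.47], [0.133, 0.258, -0.091, -0.47], [0.133, 0.258, -0.091, -0.47]], newtons=20)

```text
clock: 15.45
position: [0.511, 0.1253, 0.2356]
ee_rot: [0.344, -3.123, 0.001]
force: [0.2, -0.7, -0.6]
width: 0.187
gripper_force: 20.0
```

```bash
sed -i 's/yaw=np.radians(-14.2)/yaw=np.radians(float(sys.argv[2]))/' axis.py; python3 axis.py w9 12.8
```

```text
[0.511  0.1252 0.2356] [-0.1 -0.9  0.9] 15.5
[(184, 23, 0), (187, 28, 0), (190, 33, -1), (193, 37, 0), (196, 42, 0), (199, 46, 0), (202, -7, 190), (205, -8, 200), (208, -9, 211), (211, -10, 220), (214, -10, 227), (217, -10, 234), (220, -12, 244), (223, -12, 250), (226, -15, 262), (229, -16, 267), (232, -16, 271), (235, -16, 275), (238, -17, 281), (241, -15, 281), (244, -14, 282), (247, -13, 283), (250, -11, 282), (253, -9, 281), (256, -7, 281), (259, -31, 328)]
cap rows 226 285 top z [281.4 283.  325.5]
```

jog_arm(moves=[[0, 0, 0.05, 0], [0, 0, 0.1, 0], [0, 0, 0.13, 0], [0, 0, 0.1455, 0], [0, 0, 0.1455, 0], [0.01, 0, 0.1455, 0], [0.015, 0, 0.1455, 0], [0.02, 0, 0.1455, 0], [0.025, 0, 0.1455, 0], [0.03, 0, 0.1455, 0], [0.034, 0, 0.1455, 0], [0.034, 0, 0.1455, 0]], newtons=12)

```text
clock: 17.0
position: [0.4769, 0.1197, 0.0903]
ee_rot: [0.348, -3.122, -0.0]
force: [1.5, 0.2, 1.4]
width: 0.188
gripper_force: 12.0
```

```bash
python3 axis.py w10 12.8
```

```text
[0.4771 0.1198 0.0903] [0.4 0.6 1.4] 17.05
[(184, -23, 49), (187, -21, 50), (190, -19, 50), (193, -16, 48), (196, -14, 50), (199, -11, 49), (202, -9, 49), (205, -6, 49), (208, -4, 50), (211, -1, 49), (214, 1, 49), (217, 3, 51), (220, 6, 50), (223, 9, 50), (226, 12, 49), (229, 8, 63), (232, -18, 131), (235, -17, 133), (238, -17, 135), (241, -15, 135), (244, -13, 135), (247, -11, 134), (250, -10, 135), (253, -9, 136), (256, -9, 138), (259, -32, 184)]
cap rows 231 257 top z [135.2 137.2 180.2]
```

jog_arm(moves=[[0.003, 0, 0, 0], [0.006, 0, 0, 0], [0.007, 0, 0, 0], [0.007, 0, 0, 0]])

```text
clock: 17.55
position: [0.4704, 0.1182, 0.0903]
ee_rot: [0.348, -3.122, -0.0]
force: [0.8, 0.7, -0.1]
width: 0.186
gripper_force: 12.0
```

jog_arm(moves=[[0, 0, -0.03, 0], [0, 0, -0.08, 0], [0, 0, -0.13, 0], [0, 0, -0.145, 0], [0, 0, -0.145, 0]], newtons=25)

```text
clock: 18.18
position: [0.4704, 0.1182, 0.2354]
ee_rot: [-0.348, 3.122, 0.001]
force: [1.0, -0.3, -0.5]
width: 0.186
gripper_force: 25.0
```

```bash
python3 axis.py w11 12.8; python3 - <<'E'
from cell import arm
from h import *
s=grab(arm,'side','s11');o=arm.observe();P=pts(s)
q=(P-o['position']);yaw=np.radians(12.8);bx=np.array([np.cos(yaw),np.sin(yaw)]);by=np.array([-np.sin(yaw),np.cos(yaw)])
X=q[...,:2]@bx*1e3;Y=q[...,:2]@by*1e3;Z=q[...,2]*1e3
m=(abs(X)<50)&(abs(Y)<14)&(Z<-12)&(Z>-70)
print(m.sum())
for z in range(-65,-10,4):
    k=m&(abs(Z-z)<2)
    if k.sum(): print(z,k.sum(),X[k].min().round(1),np.median(X[k]).round(1),X[k].max().round(1))
v,u=np.nonzero(m);print(u.min(),u.max(),v.min(),v.max())
E
```

```text
[0.4698 0.1181 0.2343] [ 0.2  0.2 -0.6] 18.225
[(184, 12, 50), (187, 16, 50), (190, 20, 50), (193, 38, 1), (196, 42, 1), (199, 47, -1), (202, 52, 0), (205, 57, 0), (208, 62, 0), (211, 66, 0), (214, 71, 1), (217, 76, 1), (220, 81, 0), (223, 86, 0), (226, 92, -2), (229, 96, 0), (232, -18, 277), (235, -17, 278), (238, -15, 278), (241, -15, 281), (244, -12, 279), (247, -10, 278), (250, -9, 280), (253, -8, 281), (256, -8, 283), (259, -31, 328)]
cap rows 232 307 top z [279.7 282.2 325.2]
23
-41 2 22.0 24.5 27.1
-37 2 22.2 25.6 28.9
-33 3 20.2 22.4 23.2
-29 3 17.6 22.3 27.1
-25 5 15.5 18.0 24.0
-21 2 13.6 17.0 20.4
-17 2 14.4 19.0 23.6
-13 4 9.7 13.6 17.0
229 234 161 166
```

The lean is now about 21-22°, taken from the side silhouette line and the wrist cap disc. The tip is 27 mm ahead of the TCP and 48 mm below it. That's close enough for the bore to align the rest. Going to the entry point above the middle well.

jog_arm(moves=[[-0.002, -0.03, 0, 0.05], [-0.005, -0.08, 0, 0.15], [-0.01, -0.13, 0, 0.25], [-0.014, -0.18, 0, 0.35], [-0.018, -0.23, 0, 0.43], [-0.02, -0.26, 0, 0.46], [-0.0214, -0.278, 0, 0.471], [-0.0214, -0.278, 0.03, 0.471], [-0.0214, -0.278, 0.06, 0.471], [-0.0214, -0.278, 0.074, 0.471], [-0.0214, -0.278, 0.074, 0.471], [-0.0214, -0.278, 0.074, 0.471]])

```text
clock: 19.77
position: [0.5532, -0.1482, 0.1621]
ee_rot: [0.389, 3.116, 0.0]
force: [0.3, 0.0, -0.4]
width: 0.186
gripper_force: 25.0
```

```bash
python3 axis.py w12 -14.2; python3 - <<'E'
from cell import arm
from h import *
s=grab(arm,'side','s12');w=load('w12')
cv2.imwrite('pics/s12.png',np.hstack([cv2.resize(w['color'][165:265,190:320],(390,300),interpolation=2),cv2.resize(s['color'][180:265,260:345],(300,300),interpolation=2)])[:,:,::-1])
E
```

```text
[ 0.5533 -0.1483  0.1623] [-0.3  0.2  0.1] 19.825
[(184, 1, 19), (187, 5, 19), (190, 8, 19), (193, 12, 19), (196, 15, 20), (199, 19, 19), (202, 22, 20), (205, 5, 85), (208, 8, 87), (211, 10, 88), (214, 13, 88), (217, 15, 90), (220, 18, 91), (223, 21, 91), (226, 26, 86), (229, 50, 37), (232, -19, 205), (235, -17, 204), (238, -15, 204), (241, -14, 205), (244, -13, 206), (247, -11, 205), (250, -10, 206), (253, -9, 208), (256, -8, 210), (259, -31, 254)]
cap rows 232 257 top z [206.6 209.  252.1]
```

View pics/s12.png

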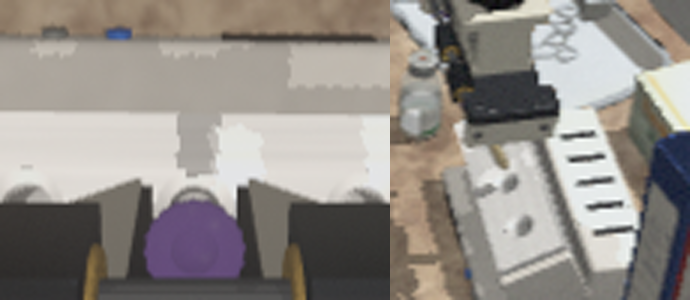

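The wrist half shows the cap at (195,245) with the middle well's lower rim just above it at (195,192). The side half shows the leaning tube pointing at the middle well. Feeding along the well axis to about 8 mm depth.

jog_arm(moves=[[0.0015, 0, 0.0, 0], [-0.001, 0, 0.006, 0], [-0.004, 0, 0.012, 0], [-0.0065, 0, 0.0175, 0], [-0.008, 0, 0.0205, 0], [-0.0093, 0, 0.0232, 0], [-0.0093, 0, 0.0232, 0]])

```text
clock: 20.75
position: [0.5601, -0.1505, 0.1393]
ee_rot: [-0.39, -3.115, -0.002]
force: [-13.2, 3.6, 26.5]
width: 0.181
gripper_force: 25.0
```

jog_arm(moves=[[0.003, 0, -0.008, 0], [0.005, 0, -0.008, 0], [0.005, 0, -0.005, 0], [0.0045, 0, -0.003, 0], [0.0045, 0, -0.003, 0]])

```text
clock: 21.38
position: [0.5571, -0.1494, 0.1405]
ee_rot: [-0.39, -3.116, 0.0]
force: [0.1, -0.4, -0.4]
width: 0.182
gripper_force: 25.0
```

```bash
python3 axis.py w13 -14.2
```

```text
[ 0.5572 -0.1495  0.1407] [0.4 0.1 0.2] 21.425
[(184, -4, 20), (187, -1, 20), (190, 2, 20), (193, 6, 18), (196, 9, 19), (199, 12, 19), (202, 16, 20), (205, 19, 19), (208, 1, 85), (211, 3, 87), (214, 5, 89), (217, 8, 89), (220, 10, 90), (223, 13, 89), (226, -23, 186), (229, -22, 186), (232, -21, 187), (235, -19, 188), (238, -18, 188), (241, -16, 188), (244, -15, 188), (247, -14, 190), (250, -13, 191), (253, -12, 191), (256, -10, 191), (259, -31, 233)]
cap rows 226 257 top z [189.1 191.8 192.7]
```

jog_arm(moves=[[-0.001, 0, 0.003, 0], [-0.0025, 0, 0.006, 0], [-0.004, 0, 0.009, 0], [-0.004, 0, 0.009, 0]])

```text
clock: 21.92
position: [0.5611, -0.1504, 0.1317]
ee_rot: [-0.39, -3.117, 0.0]
force: [-0.4, 0.2, 0.0]
width: 0.179
gripper_force: 25.0
```

Free of force at about 10 mm depth. Feeding further.

jog_arm(moves=[[-0.0014, 0, 0.003, 0], [-0.0028, 0, 0.006, 0], [-0.0042, 0, 0.009, 0], [-0.0056, 0, 0.012, 0], [-0.0065, 0, 0.014, 0], [-0.0065, 0, 0.014, 0]])

```text
clock: 22.68
position: [0.5673, -0.152, 0.1178]
ee_rot: [-0.39, -3.117, -0.0]
force: [0.4, -0.2, -0.1]
width: 0.183
gripper_force: 25.0
```

jog_arm(moves=[[-0.0014, 0, 0.003, 0], [-0.0028, 0, 0.006, 0], [-0.0042, 0, 0.0085, 0], [-0.0042, 0, 0.0085, 0]])

```text
clock: 23.18
position: [0.5714, -0.153, 0.1092]
ee_rot: [-0.39, -3.117, -0.0]
force: [0.4, -0.4, 0.5]
width: 0.176
gripper_force: 25.0
```

```bash
python3 axis.py w14 -14.2
```

```text
[ 0.5715 -0.1531  0.1094] [0.5 0.6 0.5] 23.225
[(184, -12, 20), (187, -8, 18), (190, -6, 19), (193, -3, 20), (196, 0, 19), (199, 3, 20), (202, -14, 85), (205, -12, 87), (208, -10, 88), (211, -8, 88), (214, -6, 89), (217, -4, 90), (220, -2, 90), (223, 0, 91), (226, -23, 155), (229, -22, 155), (232, -20, 155), (235, -19, 156), (238, -17, 156), (241, -15, 155), (244, -15, 157), (247, -14, 159), (250, -13, 159), (253, -12, 161), (256, -10, 161), (259, -31, 201)]
cap rows 225 257 top z [157.9 160.6 183.6]
```

Depth works out at about 33 mm with no force, but the fingertips are nearly on the face. I'll release, look at whether the tube sinks, and take it higher.

jog_arm(moves=[[0, 0, 0, 0], [0, 0, 0, 0], [0, 0, -0.003, 0], [0.004, 0, -0.015, 0], [0.01, 0, -0.03, 0], [0.01, 0, -0.03, 0]], hand=0.036)

```text
clock: 23.98
position: [0.5623, -0.1508, 0.1415]
ee_rot: [0.39, 3.114, 0.0]
force: [0.3, -0.1, -0.2]
width: 0.389
gripper_force: 0.0
```

```bash
python3 axis.py w15 -14.2
```

```text
[ 0.5622 -0.1506  0.1406] [-0.7 -0.2 -0. ] 24.025
[(184, -4, 20), (187, 0, 20), (190, 3, 21), (193, 7, 20), (196, 10, 20), (199, -6, 84), (202, -4, 87), (205, -1, 86), (208, 1, 87), (211, 3, 89), (214, 5, 91), (217, 8, 91), (220, -3, 128), (223, -2, 129), (226, 0, 131), (229, 2, 130), (232, 5, 129), (235, 6, 132), (238, 8, 133), (241, 10, 133), (244, 34, 89), (247, 31, 100), (250, 33, 101), (253, 35, 104), (256, 37, 104), (259, -31, 233)]
cap rows 219 242 top z [130.8 133.5 134.2]
```

The tube slid down on release. Its cap top is now 38 mm above the face along the axis, which is exactly the fully home value (100 − 62 mm). I'll retreat and verify.

jog_arm(moves=[[0, 0, -0.02, 0], [0, 0, -0.06, 0], [0.02, 0, -0.1, 0], [0.04, 0, -0.12, 0], [0.04, 0, -0.12, 0], [0.04, 0, -0.12, 0]])

```text
clock: 24.78
position: [0.5232, -0.1405, 0.2588]
ee_rot: [-0.389, -3.117, -0.0]
force: [0.9, -0.6, 0.3]
width: 0.395
gripper_force: 0.0
```

```bash
python3 - <<'E'
from cell import arm
from h import *
M=np.array([.584,-.1565,.0982]);yaw=np.radians(-14.2);n=np.array([-.4226*np.cos(yaw),-.4226*np.sin(yaw),.9063])
for nm in('wrist','side','top'):
    d=grab(arm,nm,nm+'F');P=pts(d);h=cv2.cvtColor(d['color'],cv2.COLOR_RGB2HSV);m=cv2.inRange(h,(122,50,30),(165,255,255))>0
    k=m&(np.linalg.norm(P-M,axis=-1)<.09)
    a=(P[k]-M)@n*1e3
    print(nm,k.sum(),'axial mm',np.percentile(a,[5,50,95]).round(1) if k.sum() else '', P[k].mean(0).round(3) if k.sum() else '')
    if nm!='wrist':
        for c,lo,hi in(('red',(0,120,60),(8,255,255)),):
            k=(cv2.inRange(h,lo,hi)>0)&(np.linalg.norm(P-[.4399,.2356,.1],axis=-1)<.03);print(c,P[k].mean(0).round(3),k.sum())
o=arm.observe();print(o['position'],o['force'],o['clock'])
E
```

```text
wrist 163 axial mm [33.8 37.9 39. ] [ 0.566 -0.15   0.131]
side 37 axial mm [17.6 34.1 41.9] [ 0.57  -0.156  0.126]
red [0.439 0.231 0.095] 6
top 0 axial mm  
red [0.439 0.234 0.1  ] 11
[ 0.5230335  -0.14065741  0.2584094 ] [-0.25548311  0.12545412  0.07172064] 24.925
```

```bash
python3 -c "
from cell import arm
print(arm.sign_off())"
```

```text
the job is handed in; nothing more can be done
None
```

The violet-capped tube is fully home in the middle well (well 1): its cap top stands 38 mm above the face, as it should at full depth. The red cap was re-measured in place and the gripper never went near the white tube. The job was handed in at 24.9 s with the gripper clear.

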